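# Load the specimen pots into the transport carrier

### The arm

A 7-joint arm with a two-finger parallel gripper is mounted at the origin on a cart in front of the work surface, level with it; the furniture and walls round the work are solid. World frame = base frame: x ahead of the robot, y to its left, z up, the work surface at z = 0. Lengths are in m, angles in degrees, forces in N, time in s.
With the tool pointing down it reaches from about 0.425 to 0.875 m from the base axis. Payload 4.7 kg.
Tool frame: the origin (TCP) lies on the centre line of the jaws, within the pads' length; the fingertips stand 25 mm ahead of it and the grasp point (between the pads) lies 6 mm ahead of it; z points along the fingers, y is the line along which they close (so a half turn about z gives the same grasp; the last joint's range is limited). The gripper opens to 85 mm and grips with 20 to 120 N. Pads are 22 mm wide; open, the fingers measure 114 mm over their backs; the gripper's body (76 mm by 85 mm) begins 54 mm behind the grasp point. The pads swing forward as they close: fully open they stand 13 mm farther back than shut.
Start: joints at [66.182, 18.392, -4.016, 83.108, 1.295, 78.541, -3.26], TCP at [0.271, -0.591, 0.217] pointing down, gripper open.
Joint ranges: [-163.93, 163.93], [-17.29, 119.83], [-79.2, 71.16], [3.27, 140.29], [-89.18, 269.18], [5.43, 117.66], [-154.24, 154.24]. Speed limits (degrees/s): [147.25, 147.25, 180, 180, 180, 180, 180].

### API

Orientations are given as [roll, pitch, yaw] about the fixed x, y, z axes, in that order (R = Rz(yaw) Ry(pitch) Rx(roll)).
In Python, from cell import ctrl gives the robot as it stands. The module is installed in compiled form; this text tells all that it offers.
- The arm moves only by the tool apply_moves, never from a script. Its argument "rows" is text: rows parted by semicolons, each of 6 numbers parted by spaces: the shift along the tool's x, y, z each as a share of 15 cm, from -1 to 1, then the turn, a rotation vector about the tool's x, y, z each as a share of pi/2 rad, from -1 to 1. In form: x y z wx wy wz; .... A call has 1 to 20 rows; each row is the pose to reach, as a shift and turn from the pose commanded when the call began, along the tool's axes at that moment; what a row does not reach only later rows make up. A row lasts 1/10 s, in which the tool goes at most 50 mm and 8.59 degrees, less where a joint would pass 70% of its speed; a pose out of reach is approached as far as the arm can. A call with a number of a shift or a turn outside -1 to 1 is refused whole. A call with a gripper value outside its range is refused whole. "gripper" is the opening, from 0 (shut) to 1 (fully open), set as the call begins (left out, the last holds). The fingers move at their own pace and stop on an object; the grip force is fixed at half the most. Time passes only in rows, so rows that repeat a pose let the fingers close. It gives the time, the measured TCP pose, the force, the opening and the grip force at its end, in the units of the state.
- ctrl.read_state(): the state, without advancing time (a new reading comes with each control period).
- ctrl.capture(name): name is "side" or "top" or "wrist"; returns a dict with "color" (480x640x3 uint8, blue, green, red), "mtx" (3x3 intrinsics, pixels), "k1" (the pictures are not rectified: a ray, as slopes to the right and down, at radius r is drawn at 1 + k1 r^2 times it, then the intrinsics apply), "origin" and "orientation" of the camera in the world; the wrist camera has in their place "tool_from_camera" (4x4, takes a point from camera to tool coordinates, whose origin is the TCP and whose axes are the flange's). Camera axes: x right, y up, looking along -z (the intrinsics and any distortion apply to the point x, -y, -z); pixel columns grow to the right and rows downward; lengths in m; the calibration is good to about 2 mm. A picture is of the moment at which its call begins: read the wrist's pose just before it. There is no depth.
- ctrl.job_done(): hands the job in; it is judged then, once.
The state is a dict: "clock": time; "joint_positions": joint angles; "joint_velocities": joint speeds; "joint_torque": joint torques, N m; "tool_pos": TCP position; "eef_rot": TCP orientation; "force": force on the tool from outside, world axes, zero at the start; "moment": the same for the moment, N m; "gripper_width": finger opening in m; "grasp_force": force on a finger pad.
Only numpy, scipy, OpenCV 4.12 (cv2) and the standard library are available. Lean on these libraries where they do the work, as an engineer would, in place of code of your own. Each camera call takes 0.05 s, during which the arm holds its last target. There are 200 camera calls.

### The job

Put the two short specimen pots into the two wells of the grey carrier block, one pot in each well, standing upright on the bottom of the well. Leave the taller white lidded pot where it stands.

Things in the scene. Friction and masses are not known exactly. Their poses are not given: they have to be found in the camera images.
- pot_a_mid (a point): Short round specimen pot, loose, upright, 62 mm tall: white body 46 mm across and, over the top 12 mm, a yellow cap 51 mm across. About 60 g. Point on its axis half-way up, 31 mm above its underside; z up along the axis. Best held from above by the cap (cap's centre 25 mm above this point), so that the fingers stay above the carrier when the pot goes in.
- pot_b_mid (a point): The second specimen pot, the same as the first in shape, size and origin. Either pot may go into either well. A round centrifuge, taller than the pots, stands fixed behind the row of pots (from about x = 0.52 m, y -0.17 to 0.03): close the fingers along y there to keep the gripper clear of it.
- carrier: Grey plastic block, fixed to the bench, 92 mm along its x, 200 mm along its y (plus a low 17 mm flange at each end), 30 mm high. Origin: centre of its underside, on the bench; z up; yaw within 0.35. Two round wells, 68 mm across, 24 mm deep (floor 6 mm above the bench), centred at y = -0.05 and +0.05 m on its y axis. A pot stands in one with 11 mm of play; its middle is then 37 mm above the bench.
- tall_pot_mid (a point): A bystander: a taller all-white lidded pot, loose, 100 mm tall and 59 mm across, standing upright on the bench in the same row as the specimen pots. This point lies on its axis half-way up, 50 mm above its underside. To be left alone.
There are look-alikes about, which are no part of the job. Leave any black or green look-alike of the part that bears pot_b_mid alone.

How it is judged (in metres and radians):
At the end, for the whole second after the job is handed in: One specimen pot stands in each well of the carrier: axis within 16 mm of the well's centre along each of the carrier's axes, standing on the well floor (within 5 mm), upright within 10 degrees, released and at rest; the tall white pot still stands within 30 mm of where it was (((x of pot_a_mid in the frame of carrier between -0.016 and 0.016 m and y of pot_a_mid in the frame of carrier between 0.034 and 0.066 m and z of pot_a_mid in the frame of carrier between 0.032 and 0.042 m and x of pot_b_mid in the frame of carrier between -0.016 and 0.016 m and y of pot_b_mid in the frame of carrier between -0.066 and -0.034 m and z of pot_b_mid in the frame of carrier between 0.032 and 0.042 m) or (x of pot_a_mid in the frame of carrier between -0.016 and 0.016 m and y of pot_a_mid in the frame of carrier between -0.066 and -0.034 m and z of pot_a_mid in the frame of carrier between 0.032 and 0.042 m and x of pot_b_mid in the frame of carrier between -0.016 and 0.016 m and y of pot_b_mid in the frame of carrier between 0.034 and 0.066 m and z of pot_b_mid in the frame of carrier between 0.032 and 0.042 m)) and angle between each of pot_a_mid, pot_b_mid, tall_pot_mid's own z axis and vertical below 0.175 rad and linear speed of each of pot_a, pot_b below 0.02 m/s and distance of tall_pot_mid from where it was at the start of the episode below 0.03 m); the robot touches nothing.
It fails at once if the tall white pot is shifted by more than 30 mm, lifted or knocked over (distance of tall_pot_mid from where it was at the start of the episode above 0.03 m or angle between tall_pot_mid's own z axis and vertical above 0.35 rad).
It also fails if it takes over 54 s, if anything falls off the work surface, if the arm or the gripper's body presses on something with over 40 N, if the wrist force passes 120 N, or if a joint passes its speed limit or range.

## Working session

There is one attempt and no reset: what is moved stays moved. The work goes in short steps, Python scripts to look and compute and a tool call to move; the robot and the scene stay as the last step left them, time stands still between calls to the robot, and variables do not carry over. Pictures are saved under pics/ and viewed, at most 10 in all, crops included, and the job is handed in when it is done.

Besides the shell and the picture viewer there is one more tool, called after "Emit:" in YAML: its name, and indented under it one key for each argument. apply_moves: Moves the arm, as the interface text tells. Its arguments: {"type":"object","properties":{"rows":{"type":"string"},"gripper":{"type":"number"}},"required":["rows"]}

```bash
mkdir -p pics; python3 - <<'E'
from cell import ctrl
import cv2,pickle
s=ctrl.read_state();print(s)
for n in("top","side"):
    c=ctrl.capture(n);cv2.imwrite(f"pics/{n}0.png",c["color"]);pickle.dump(c,open(f"{n}0.pkl","wb"))
    print(n,c["mtx"].tolist(),c["k1"],c["origin"],c["orientation"])
E
```

```text
{'clock': 0.0, 'joint_positions': array([66.18266942, 18.44021038, -4.01438542, 83.1747931 ,  1.29332193,
       78.54124081, -3.25813015]), 'joint_velocities': array([ 0.01224569,  0.02729351,  0.00568004, -0.01698146, -0.00698105,
        0.03408345, -0.08830963]), 'joint_torque': array([-1.96277610e-04, -4.93583357e+01, -3.82506475e-01, -3.14331436e+01,
        1.27129906e-02,  1.13955815e-02, -1.58395989e-05]), 'tool_pos': array([ 0.27055706, -0.59039055,  0.21611128]), 'eef_rot': array([-1.79888901e+02,  4.48466627e-03,  2.46275295e+01]), 'force': array([-0.57030454, -0.26482834, -1.0951665 ]), 'moment': array([-0.02143415,  0.01101382, -0.00449245]), 'grasp_force': 0.0, 'gripper_width': 0.08542148498549566}
top [[458.45416691554533, 0.0, 323.79175403126175], [0.0, 458.45416691554533, 233.23273810073255], [0.0, 0.0, 1.0]] -0.08275652634624138 [ 0.39508379 -0.09741333  0.88776756] [  7.68382203  -0.97556003 -90.17044029]
side [[493.0653930882478, 0.0, 320.3639384206598], [0.0, 493.0653930882478, 249.9555417012985], [0.0, 0.0, 1.0]] -0.11051755734491779 [0.09397183 0.52561986 0.61016752] [  54.79926866   -0.77959729 -147.12342711]
```

View pics/top0.png

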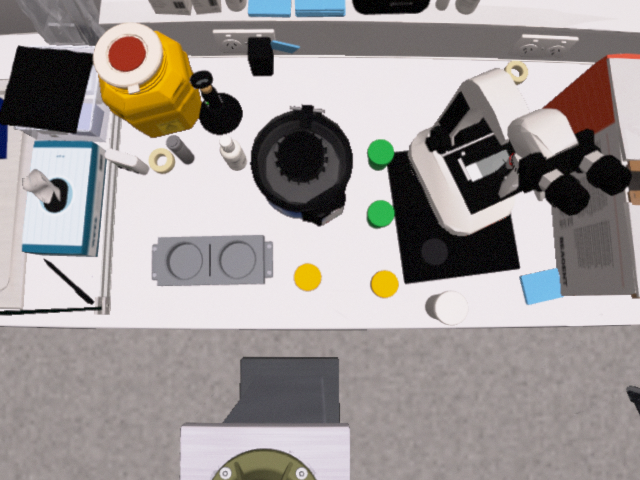

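View pics/side0.png

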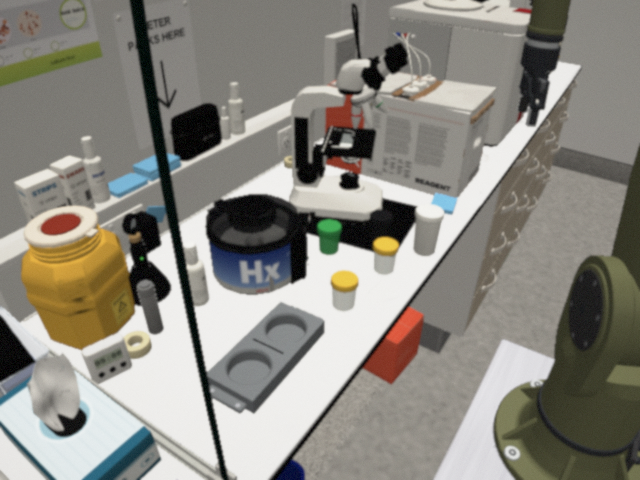

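Top view: yellow caps at (307,277) and (385,284). The look-alikes are green at (380,152) and (380,213), and black at (434,251). The tall white pot is at (451,307) and the wells are at (185,261) and (238,260). The yellow ones fit the description ("yellow cap"). I'll confirm them in one enlarged crop and measure.

```bash
cat > h.py <<'E'
import numpy as np,cv2
from scipy.spatial.transform import Rotation as R
def world(c,px,z,pose=None):
    if pose is None: o=np.array(c["origin"]);M=R.from_euler("xyz",c["orientation"],degrees=True).as_matrix()
    else:
        T=np.array(c["tool_from_camera"]);Rt=R.from_euler("xyz",pose["eef_rot"],degrees=True).as_matrix()
        M=Rt@T[:3,:3];o=np.array(pose["tool_pos"])+Rt@T[:3,3]
    p=np.array(px,float); d=(p-c["mtx"][[0,1],2])/c["mtx"][0,0]
    rd=np.hypot(*d); r=rd
    for _ in range(20): r=rd/(1+c["k1"]*r*r)
    d*=r/rd if rd>0 else 1
    v=M@[d[0],-d[1],-1.]
    return o+v*(z-o[2])/v[2]
def yellow(img):
    h=cv2.cvtColor(img,cv2.COLOR_BGR2HSV);m=cv2.inRange(h,(18,150,120),(32,255,255))
    n,_,st,ce=cv2.connectedComponentsWithStats(m)
    return [(st[i,4],ce[i].round(1).tolist()) for i in range(1,n) if st[i,4]>150]
E
python3 - <<'E'
import pickle,cv2
from h import *
c=pickle.load(open("top0.pkl","rb"))
for a,p in yellow(c["color"]): print(a,p,world(c,p,.06).round(4))
for p,z in [((185,261),.03),((238,260),.03),((451,303),.1)]: print(p,world(c,p,z).round(4))
cv2.imwrite("pics/crop.png",cv2.resize(c["color"][225:330,140:480],None,fx=2.35,fy=2.35,interpolation=cv2.INTER_CUBIC))
E
```

```text
4147 [158.9, 88.5] [0.7889 0.2057 0.06  ]
566 [307.3, 276.8] [ 0.4276 -0.0819  0.06  ]
571 [384.1, 283.6] [ 0.415  -0.2204  0.06  ]
(185, 261) [0.4583 0.1485 0.03  ]
(238, 260) [0.4603 0.0485 0.03  ]
(451, 303) [ 0.38   -0.3298  0.1   ]
```

View pics/crop.png

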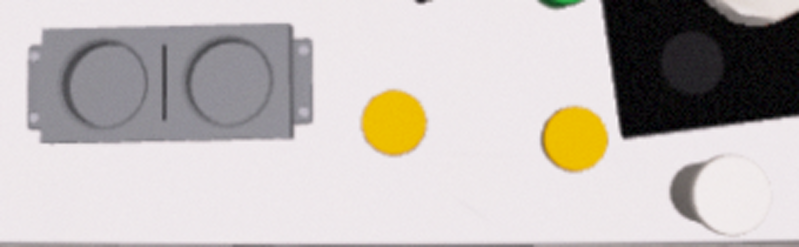

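The crop confirms the two yellow caps (crop (394,122) and (575,138)). The tall white pot is at (733,193), and the wells are at (106,84) and (230,82). I'll start with pot 2 at (0.415,-0.220).

Emit:
apply_moves:
  rows: ".585 -.795 0 0 0 0;.585 -.795 0 0 0 0;.585 -.795 0 0 0 0;.93 -1 0 0 0 0;.93 -1 0 0 0 0;.93 -1 0 0 0 0;.93 -1 0 0 0 0"
  gripper: 1

```text
clock: 0.8
tool_pos: [0.3342, -0.3976, 0.2171]
eef_rot: [180.0, 0.1, 24.6]
force: [-0.3, -0.8, 0.9]
gripper_width: 0.0853
grasp_force: 0.0
```

```bash
cat > go.py <<'E'
# usage: go.py x y z yaw -> shares from the present pose
import sys;from h import *;from cell import ctrl
s=ctrl.read_state();x,y,z,w=map(float,sys.argv[1:])
Rt=R.from_euler("xyz",s["eef_rot"],degrees=True)
d=Rt.inv().apply(np.array([x,y,z])-s["tool_pos"])/.15
r=(Rt.inv()*R.from_euler("xyz",[180,0,w],degrees=True)).as_rotvec()/(np.pi/2)
print(s["clock"],s["tool_pos"].round(4),s["eef_rot"].round(2),d.round(3),r.round(3))
E
python3 go.py .415 -.2204 .19 0
```

```text
0.8 [ 0.3342 -0.3976  0.2171] [1.7998e+02 6.0000e-02 2.4560e+01] [ 0.981 -0.851  0.179] [0.    0.001 0.273]
```

Emit:
apply_moves:
  rows: ".98 -.85 .18 0 0 .273;.98 -.85 .18 0 0 .273;.98 -.85 .18 0 0 .273;.98 -.85 .18 0 0 .273;.98 -.85 .18 0 0 .273;.98 -.85 .18 0 0 .273;.98 -.85 .18 0 0 .273;.98 -.85 .18 0 0 .273;.98 -.85 .18 0 0 .273"

```text
clock: 1.7
tool_pos: [0.415, -0.2212, 0.1903]
eef_rot: [180.0, -0.0, -0.1]
force: [0.1, -0.1, -0.1]
gripper_width: 0.0853
grasp_force: 0.0
```

```bash
python3 - <<'E'
from cell import ctrl
from h import *
s=ctrl.read_state();c=ctrl.capture("wrist");cv2.imwrite("pics/w1.png",c["color"])
for a,p in yellow(c["color"]): print(a,p,world(c,p,.062,s).round(4))
E
python3 go.py .415 -.2204 .062 0
```

```text
479 [153.5, 198.4] [ 0.4382 -0.1021  0.062 ]
1.75 [ 0.4151 -0.2207  0.1903] [ 1.7999e+02 -0.0000e+00 -1.0000e-01] [-0.001 -0.002  0.855] [ 0.    -0.    -0.001]
```

View pics/w1.png

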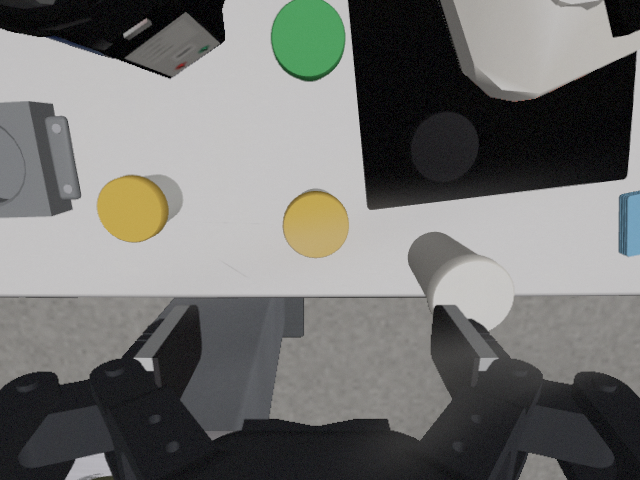

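The wrist view shows cap tops at (316,225), which is the target, and at (133,208). The tall pot's lid is at (472,293). I'll compute those positions.

```bash
python3 - <<'E'
from cell import ctrl
from h import *
s=ctrl.read_state();c=ctrl.capture("wrist")
for p,z in (((316,224),.062),((133,208),.062),((472,293),.1)): print(world(c,p,z,s).round(4))
E
```

```text
[ 0.4185 -0.2221  0.062 ]
[ 0.4311 -0.0853  0.062 ]
[ 0.3786 -0.3295  0.1   ]
```

Emit:
apply_moves:
  rows: ".013 0 .3 0 0 0;.013 0 .55 0 0 0;.013 0 .75 0 0 0;.013 0 .85 0 0 0;.013 0 .85 0 0 0;.013 0 .85 0 0 0"

```text
clock: 2.4
tool_pos: [0.4178, -0.2197, 0.0632]
eef_rot: [180.0, -0.0, 0.0]
force: [1.2, -0.1, 1.1]
gripper_width: 0.0855
grasp_force: 0.0
```

Emit:
apply_moves:
  rows: "0 0 0 0 0 0;0 0 0 0 0 0;0 0 0 0 0 0;0 0 0 0 0 0;0 0 0 0 0 0;0 0 0 0 0 0;0 0 0 0 0 0;0 0 0 0 0 0;0 0 0 0 0 0;0 0 0 0 0 0;0 0 0 0 0 0;0 0 0 0 0 0"
  gripper: 0.3

```text
clock: 3.6
tool_pos: [0.4176, -0.2193, 0.0627]
eef_rot: [180.0, 0.0, 0.1]
force: [-0.0, -0.2, 0.1]
gripper_width: 0.0255
grasp_force: 0.0
```

The fingers closed to 25 mm without gripping, so I need to look.

```bash
python3 - <<'E'
from cell import ctrl
import cv2,numpy as np
a=ctrl.capture("wrist")["color"];b=ctrl.capture("side")["color"][170:320,290:490]
cv2.imwrite("pics/w2.png",np.hstack([cv2.resize(a,(400,300)),cv2.resize(b,(400,300),interpolation=cv2.INTER_CUBIC)]))
E
```

```text
(no output)
```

View pics/w2.png

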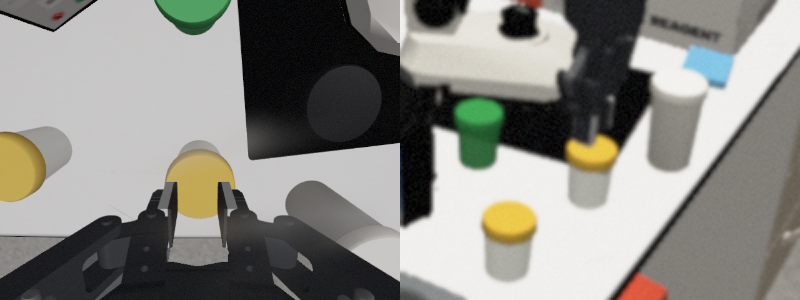

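```bash
cat >> h.py <<'E'
def proj(c,P,pose=None):
    if pose is None: o=np.array(c["origin"]);M=R.from_euler("xyz",c["orientation"],degrees=True).as_matrix()
    else:
        T=np.array(c["tool_from_camera"]);Rt=R.from_euler("xyz",pose["eef_rot"],degrees=True).as_matrix()
        M=Rt@T[:3,:3];o=np.array(pose["tool_pos"])+Rt@T[:3,3]
    q=M.T@(np.array(P)-o);d=np.array([q[0],-q[1]])/-q[2]
    d*=1+c["k1"]*(d@d);return (c["mtx"][0,0]*d+c["mtx"][[0,1],2]).round(1)
E
python3 - <<'E'
from cell import ctrl
from h import *
s=ctrl.read_state();w=ctrl.capture("wrist");sd=ctrl.capture("side")
print(s["tool_pos"],w["mtx"][0],w["k1"],np.array(w["tool_from_camera"]).round(3).tolist())
x,y,z=s["tool_pos"]
for dz in(.025,0,-.02,-.04): print(dz,[proj(w,(x,y+k*.0128,z-dz),s) for k in(1,-1)],proj(sd,(x,y,z-dz)))
print("cap",proj(w,(.4175,-.221,.062),s),proj(sd,(.4175,-.221,.062)),[proj(w,(.4175,-.221+k,.062),s)[0] for k in(.0255,-.0255)])
cv2.imwrite("pics/w3.png",np.hstack([w["color"][200:480,120:520],cv2.resize(sd["color"][200:290,340:440],(400,360),interpolation=cv2.INTER_CUBIC)[:280]]))
E
```

```text
[ 0.41759323 -0.21924089  0.06271   ] [390.21271427   0.         315.63177089] -0.030337919838709832 [[0.0, 0.962, 0.274, 0.07], [1.0, -0.0, 0.0, 0.001], [0.0, 0.274, -0.962, -0.157], [0.0, 0.0, 0.0, 1.0]]
0.025 [array([287.7, 277.8]), array([339. , 277.9])] [382.6 253.6]
0 [array([283.8, 298.4]), array([342.3, 298.5])] [383.7 243.3]
-0.02 [array([279.7, 319.6]), array([345.7, 319.7])] [384.6 234.9]
-0.04 [array([274.5, 346.9]), array([350., 347.])] [385.5 226.2]
cap [317.1 298. ] [384.2 243.2] [np.float64(259.0), np.float64(375.1)]
```

View pics/w3.png

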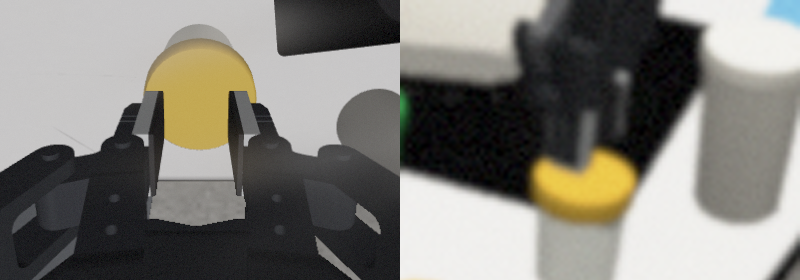

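The crop shows the fingertips ending at wrist px (284–348, 292–333). That is about 15 mm behind the TCP, not 25 mm ahead of it. The side view agrees: the tips sit just at the cap's top face. So the true tips are about 40 mm higher than stated, and I'll correct for it: rise, open, then go down to TCP z ≈ 0.022.

Emit:
apply_moves:
  rows: "0 0 -.2 0 0 0;0 0 -.2 0 0 0;0 0 -.2 0 0 0;0 0 -.2 0 0 0;0 0 -.2 0 0 0;0 0 -.2 0 0 0;0 0 -.2 0 0 0;0 0 -.2 0 0 0;0 0 -.2 0 0 0;0 0 -.2 0 0 0;0 0 -.2 0 0 0"
  gripper: 1

```text
clock: 4.9
tool_pos: [0.4176, -0.2193, 0.0927]
eef_rot: [180.0, -0.0, 0.1]
force: [-0.5, -0.3, 0.4]
gripper_width: 0.0853
grasp_force: 0.0
```

Emit:
apply_moves:
  rows: "0 0 .1 0 0 0;0 0 .2 0 0 0;0 0 .25 0 0 0;0 0 .3 0 0 0;0 0 .3 0 0 0;0 0 .3 0 0 0"

```text
clock: 5.5
tool_pos: [0.4178, -0.2194, 0.048]
eef_rot: [180.0, -0.0, 0.1]
force: [0.9, -0.3, 0.5]
gripper_width: 0.0858
grasp_force: 0.0
```

No contact; continue to 0.022.

Emit:
apply_moves:
  rows: "0 0 .06 0 0 0;0 0 .12 0 0 0;0 0 .173 0 0 0;0 0 .173 0 0 0;0 0 .173 0 0 0"

```text
clock: 6.0
tool_pos: [0.4174, -0.2191, 0.0214]
eef_rot: [-180.0, 0.0, 0.1]
force: [-0.8, 0.3, 0.1]
gripper_width: 0.0853
grasp_force: 0.0
```

Emit:
apply_moves:
  rows: "0 0 0 0 0 0;0 0 0 0 0 0;0 0 0 0 0 0;0 0 0 0 0 0;0 0 0 0 0 0;0 0 0 0 0 0;0 0 0 0 0 0;0 0 0 0 0 0;0 0 0 0 0 0;0 0 0 0 0 0"
  gripper: 0.4

```text
clock: 7.0
tool_pos: [0.4181, -0.2196, 0.0225]
eef_rot: [180.0, -0.1, 0.1]
force: [-0.1, -0.0, 5.5]
gripper_width: 0.0492
grasp_force: 61.5
```

Gripped (61 N). Now lift and check.

Emit:
apply_moves:
  rows: "0 0 -.05 0 0 0;0 0 -.2 0 0 0;0 0 -.45 0 0 0;0 0 -.7 0 0 0;0 0 -.7 0 0 0;0 0 -.7 0 0 0"

```text
clock: 7.6
tool_pos: [0.4179, -0.2195, 0.1275]
eef_rot: [179.9, -0.1, 0.1]
force: [-1.1, 0.0, -1.4]
gripper_width: 0.0492
grasp_force: 62.1
```

```bash
python3 - <<'E'
from cell import ctrl
from h import *
s=ctrl.read_state();w=ctrl.capture("wrist");sd=ctrl.capture("side")
print(s["tool_pos"],s["grasp_force"],s["gripper_width"])
cv2.imwrite("pics/w4.png",np.hstack([w["color"][160:480,120:520],cv2.resize(sd["color"][130:290,300:500],(400,320))]))
E
python3 go.py .4583 .1485 .1275 0
```

```text
[ 0.41791868 -0.21954959  0.12754609] 62.11265444755554 0.049163878291119345
7.7 [ 0.4166 -0.2188  0.1256] [-1.7994e+02  1.1000e-01  6.0000e-02] [ 0.28  -2.449 -0.011] [-0.001  0.001  0.001]
```

View pics/w4.png

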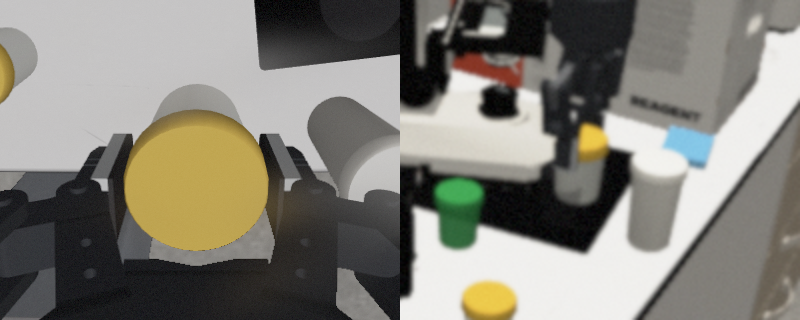

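The pot is held upright and centred (cap centre px (317,340), offset about 2 mm). Carry it to the far well.

Emit:
apply_moves:
  rows: "0 -.15 0 0 0 0;0 -.4 0 0 0 0;0 -.7 0 0 0 0;0 -1 0 0 0 0"

```text
clock: 8.1
tool_pos: [0.416, -0.0677, 0.1252]
eef_rot: [-179.9, 0.2, -0.0]
force: [1.4, 1.0, -0.3]
gripper_width: 0.0495
grasp_force: 62.1
```

Emit:
apply_moves:
  rows: "0 -.3 0 0 0 0;0 -.6 0 0 0 0;0 -.9 0 0 0 0;0 -1 0 0 0 0;0 -1 0 0 0 0;0 -1 0 0 0 0;0 -1 0 0 0 0"

```text
clock: 8.8
tool_pos: [0.4168, 0.0791, 0.126]
eef_rot: [180.0, 0.1, -0.1]
force: [-0.4, -0.3, -0.8]
gripper_width: 0.0492
grasp_force: 62.2
```

```bash
python3 - <<'E'
from cell import ctrl
from h import *
s=ctrl.read_state();w=ctrl.capture("wrist")
print(s["tool_pos"],s["eef_rot"],s["gripper_width"],proj(w,(.4583,.1485,.03),s),proj(w,(.4603,.0485,.03),s))
cv2.imwrite("pics/w5.png",w["color"])
E
python3 go.py .4583 .1485 .1275 0
```

```text
[0.41684376 0.07907914 0.12598722] [ 1.79985088e+02  9.53169237e-02 -8.59363003e-02] 0.049204012527967717 [206.4 178. ] [361.3 174.5]
8.85 [0.417  0.0791 0.1262] [ 1.7999e+02  7.0000e-02 -1.0000e-01] [ 0.274 -0.463 -0.009] [ 0.     0.001 -0.001]
```

View pics/w5.png

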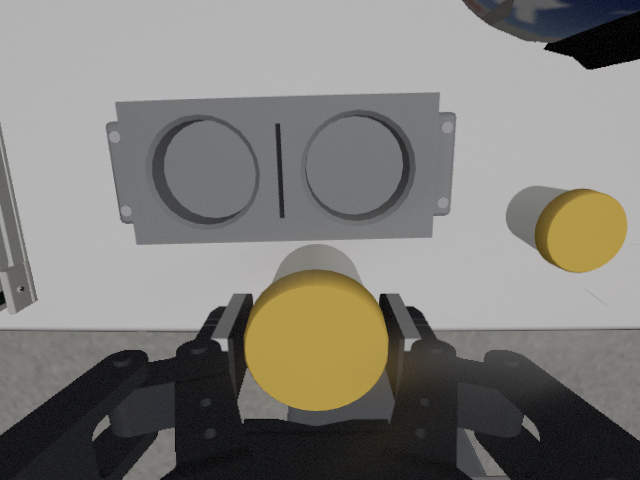

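The view shows well rims centred at (203,171) and (358,166), and the other cap's top at (582,230).

```bash
python3 - <<'E'
from cell import ctrl
from h import *
s=ctrl.read_state();w=ctrl.capture("wrist")
for p,z in (((203,171),.03),((358,166),.03),((582,230),.062),((317,340),s["tool_pos"][2]+.0395)): print(world(w,p,z,s).round(4))
E
```

```text
[0.463  0.1505 0.03  ]
[0.4659 0.0508 0.03  ]
[ 0.4316 -0.0801  0.062 ]
[0.4194 0.0775 0.1657]
```

Emit:
apply_moves:
  rows: ".1 -.16 0 0 0 0;.2 -.36 0 0 0 0;.29 -.48 0 0 0 0;.29 -.48 0 0 0 0;.29 -.48 0 0 0 0;.29 -.48 .15 0 0 0;.29 -.48 .3 0 0 0;.29 -.48 .45 0 0 0;.29 -.48 .55 0 0 0;.29 -.48 .6 0 0 0;.29 -.48 .63 0 0 0;.29 -.48 .63 0 0 0;.29 -.48 .63 0 0 0"

```text
clock: 10.2
tool_pos: [0.4614, 0.1529, 0.033]
eef_rot: [-180.0, -0.1, 0.1]
force: [-0.3, -0.5, -0.9]
gripper_width: 0.0492
grasp_force: 62.3
```

```bash
python3 go.py .460 .151 .030 0
```

```text
10.2 [0.4614 0.1529 0.033 ] [-1.8e+02 -8.0e-02  5.0e-02] [-0.009  0.013  0.02 ] [-0.    -0.001  0.001]
```

Emit:
apply_moves:
  rows: "-.005 .01 .01 0 0 0;-.005 .01 .02 0 0 0;-.005 .01 .023 0 0 0;-.005 .01 .023 0 0 0"

```text
clock: 10.6
tool_pos: [0.46, 0.1513, 0.0288]
eef_rot: [180.0, -0.0, 0.1]
force: [-0.5, -0.9, -1.2]
gripper_width: 0.0491
grasp_force: 62.3
```

Emit:
apply_moves:
  rows: "0 0 0 0 0 0;0 0 0 0 0 0;0 0 0 0 0 0;0 0 0 0 0 0;0 0 0 0 0 0;0 0 0 0 0 0;0 0 0 0 0 0;0 0 0 0 0 0"
  gripper: 1

```text
clock: 11.4
tool_pos: [0.46, 0.1513, 0.0288]
eef_rot: [180.0, -0.0, 0.1]
force: [0.7, 0.2, -0.9]
gripper_width: 0.0854
grasp_force: 0.0
```

Emit:
apply_moves:
  rows: "0 0 -.1 0 0 0;0 0 -.3 0 0 0;0 0 -.55 0 0 0;0 0 -.7 0 0 0;0 0 -.7 0 0 0;0 0 -.7 0 0 0"

```text
clock: 12.0
tool_pos: [0.4603, 0.1513, 0.1346]
eef_rot: [180.0, -0.1, 0.1]
force: [-0.7, 0.4, -0.3]
gripper_width: 0.0856
grasp_force: 0.0
```

```bash
python3 go.py .431 -.082 .13 0
```

```text
12.0 [0.4603 0.1513 0.1346] [ 1.7997e+02 -9.0000e-02  5.0000e-02] [-0.197  1.555  0.031] [ 0.    -0.001  0.001]
```

Emit:
apply_moves:
  rows: "-.1 .25 0 0 0 0;-.2 .55 0 0 0 0;-.2 .85 0 0 0 0;-.2 1 0 0 0 0;-.2 1 0 0 0 0"

```text
clock: 12.5
tool_pos: [0.4287, -0.0025, 0.1325]
eef_rot: [180.0, 0.2, -0.3]
force: [-0.3, 0.5, 0.3]
gripper_width: 0.0856
grasp_force: 0.0
```

Emit:
apply_moves:
  rows: "0 .25 0 0 0 0;0 .5 0 0 0 0;0 .555 0 0 0 0;0 .555 0 0 0 0;0 .555 0 0 0 0;0 .555 0 0 0 0"

```text
clock: 13.1
tool_pos: [0.4302, -0.0801, 0.1335]
eef_rot: [-180.0, 0.0, 0.2]
force: [0.5, 0.4, -1.1]
gripper_width: 0.0857
grasp_force: 0.0
```

```bash
python3 go.py .430 -.082 .022 0; python3 - <<'E'
from cell import ctrl
from h import *
s=ctrl.read_state();w=ctrl.capture("wrist");m=cv2.inRange(cv2.cvtColor(w["color"],cv2.COLOR_BGR2HSV),(18,80,90),(32,255,255))
n,_,st,ce=cv2.connectedComponentsWithStats(m)
for i in range(1,n):
    if st[i,4]>300: print(st[i],ce[i].round(1),world(w,ce[i],.062,s).round(4))
E
```

```text
13.1 [ 0.4302 -0.0801  0.1335] [-1.7997e+02  3.0000e-02  2.2000e-01] [-0.001  0.013  0.743] [-0.     0.     0.002]
[ 279  208   80   82 5128] [318.3 248.5] [ 0.4314 -0.0828  0.062 ]
```

Emit:
apply_moves:
  rows: "0 .013 .2 0 0 0;0 .013 .45 0 0 0;0 .013 .6 0 0 0;0 .013 .7 0 0 0;0 .013 .743 0 0 0;0 .013 .743 0 0 0;0 .013 .743 0 0 0"

```text
clock: 13.85
tool_pos: [0.4309, -0.0837, 0.0231]
eef_rot: [180.0, -0.1, 0.1]
force: [-0.7, 1.4, -0.0]
gripper_width: 0.0856
grasp_force: 0.0
```

Emit:
apply_moves:
  rows: "0 0 0 0 0 0;0 0 0 0 0 0;0 0 0 0 0 0;0 0 0 0 0 0;0 0 0 0 0 0;0 0 0 0 0 0;0 0 0 0 0 0;0 0 0 0 0 0;0 0 0 0 0 0;0 0 0 0 0 0"
  gripper: 0.4

```text
clock: 14.85
tool_pos: [0.4309, -0.0841, 0.0234]
eef_rot: [180.0, -0.1, 0.0]
force: [-1.7, 0.3, 6.9]
gripper_width: 0.0493
grasp_force: 61.0
```

Gripped. Lift, then carry to the near well (target TCP about (0.462, 0.051)).

Emit:
apply_moves:
  rows: "0 0 -.05 0 0 0;0 0 -.2 0 0 0;0 0 -.45 0 0 0;0 0 -.6 0 0 0;0 -.2 -.6 0 0 0;0 -.45 -.6 0 0 0;0 -.7 -.6 0 0 0;.1 -.88 -.6 0 0 0;.2 -.9 -.6 0 0 0;.2 -.9 -.6 0 0 0;.2 -.9 -.6 0 0 0"

```text
clock: 15.95
tool_pos: [0.4595, 0.0507, 0.1123]
eef_rot: [180.0, 0.1, 0.0]
force: [0.6, 0.2, -0.2]
gripper_width: 0.0491
grasp_force: 62.2
```

```bash
python3 go.py .462 .051 .0335 0; python3 - <<'E'
from cell import ctrl
from h import *
s=ctrl.read_state();w=ctrl.capture("wrist")
print(s["gripper_width"],s["grasp_force"],proj(w,(.462,.15,.068),s))
cv2.imwrite("pics/w6.png",w["color"])
E
```

```text
15.95 [0.4595 0.0507 0.1123] [1.8e+02 7.0e-02 4.0e-02] [ 0.017 -0.002  0.525] [0.    0.001 0.   ]
0.049101477458328664 62.20386028289795 [132.5 260.4]
```

View pics/w6.png

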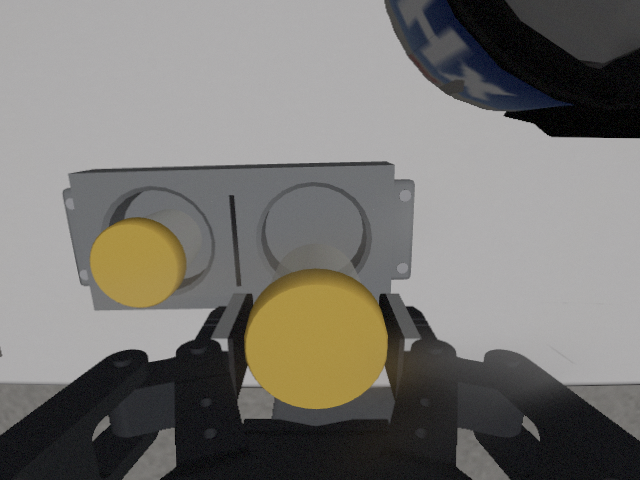

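The first pot stands in the left well with its cap at (138,262), against (132,260) expected. The second pot is held upright, with the right well's rim centred at about (316,238). Lower it.

Emit:
apply_moves:
  rows: ".015 0 .1 0 0 0;.015 0 .25 0 0 0;.015 0 .4 0 0 0;.015 0 .48 0 0 0;.015 0 .52 0 0 0;.015 0 .545 0 0 0;.015 0 .545 0 0 0;.015 0 .545 0 0 0"

```text
clock: 16.8
tool_pos: [0.463, 0.0511, 0.0313]
eef_rot: [180.0, -0.1, 0.0]
force: [0.2, -0.3, 0.5]
gripper_width: 0.049
grasp_force: 62.2
```

Emit:
apply_moves:
  rows: "0 0 .006 0 0 0;0 0 .01 0 0 0;0 0 .01 0 0 0"

```text
clock: 17.1
tool_pos: [0.4627, 0.051, 0.0295]
eef_rot: [180.0, -0.0, 0.1]
force: [-0.1, 0.4, 2.1]
gripper_width: 0.0489
grasp_force: 62.4
```

Emit:
apply_moves:
  rows: "0 0 0 0 0 0;0 0 0 0 0 0;0 0 0 0 0 0;0 0 0 0 0 0;0 0 0 0 0 0;0 0 0 0 0 0;0 0 0 0 0 0;0 0 0 0 0 0"
  gripper: 1

```text
clock: 17.9
tool_pos: [0.4623, 0.051, 0.0291]
eef_rot: [180.0, 0.0, 0.1]
force: [0.4, -0.2, 0.4]
gripper_width: 0.0852
grasp_force: 0.0
```

Emit:
apply_moves:
  rows: "0 0 -.1 0 0 0;0 0 -.3 0 0 0;0 0 -.55 0 0 0;0 0 -.85 0 0 0;0 0 -.85 0 0 0;0 0 -.85 0 0 0"

```text
clock: 18.5
tool_pos: [0.4631, 0.051, 0.1575]
eef_rot: [179.9, -0.1, 0.0]
force: [0.1, -0.5, -1.4]
gripper_width: 0.0853
grasp_force: 0.0
```

```bash
python3 - <<'E'
from cell import ctrl
from h import *
s=ctrl.read_state();w=ctrl.capture("wrist");sd=ctrl.capture("side")
print(s["tool_pos"],s["force"])
m=cv2.inRange(cv2.cvtColor(w["color"],cv2.COLOR_BGR2HSV),(18,80,90),(32,255,255))
n,_,st,ce=cv2.connectedComponentsWithStats(m)
for i in range(1,n):
    if st[i,4]>300: print(st[i],ce[i].round(1),world(w,ce[i],.066,s).round(4))
cv2.imwrite("pics/w7.png",np.hstack([cv2.resize(w["color"],(400,300)),sd["color"][150:450,190:590]]))
E
```

```text
[0.4630583  0.05095222 0.15749809] [ 0.05480407 -0.52196679 -1.43975143]
[ 278  205   76   76 4541] [315.2 242.6] [0.4626 0.05   0.066 ]
[ 128  209   80   75 4636] [167.7 246.1] [0.4601 0.1485 0.066 ]
```

View pics/w7.png

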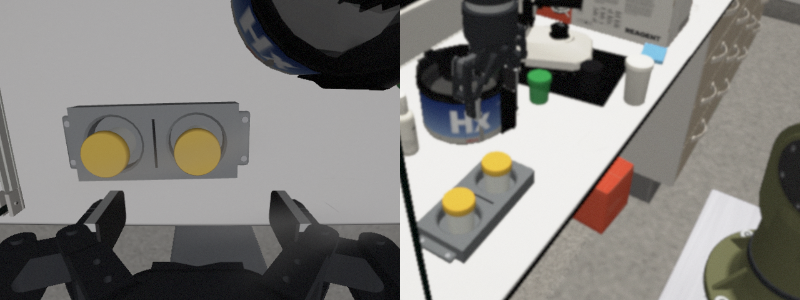

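Both caps are upright over their wells, at (0.463,0.050) and (0.460,0.149). The tall pot hasn't moved and the gripper is clear. Hand in.

```bash
python3 -c "
from cell import ctrl
print(ctrl.job_done())"
```

```text
the job is handed in; nothing more can be done
None
```

I put both yellow-capped pots upright into the carrier's wells, one in each, left the tall white pot where it stood, and handed the job in at about 18.5 s; the hand-in returned no verdict.

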